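# Lock the roll brake through its L-shaped gate

### The job

Two label-roll stands stand on the packing bench, each with an upright brake knob in an L-shaped slot. On the stand with the full, thick roll, push the knob with the outside of the fingers along the long leg of the slot, round the corner, and on to the blind end of the short leg, so that the brake is fully locked, then back away. Only push: never take a knob between the fingers, and leave the other stand's knob and everything else on the bench where it is.

Things in the scene. Friction and masses are not known exactly. Their poses are not given: they have to be found in the camera images.
- full_stand: label-roll stand, fixed: flat base 200 (x) x 230 (y) x 8 mm, origin at the centre of its underside. Grey gate block at x -65..65, y -5..85 mm, flat top 50 mm above the table, with the 14 mm wide L slot (see the corner and notch points). Beyond it, y -111..-34 mm, a full paper roll 100 mm in diameter on an axle along y at x = 30, 70 mm high. This is the stand to work on; it may be on either side
- full_knob_top (a point): centre of the top of the full stand's brake knob, 108 mm above the table: upright bare-aluminium cylinder, 20 mm across, from 56 to 108 mm above the table, on a 12 mm pin captive in the slot: it cannot turn, tip or rise. Slides with a drag of about 1.5 N along either leg, no spring, and stays where it is left
- full_slide (a joint): full stand: travel of the knob along the long leg of the slot (stand's +x), m: 0 at the blind start (stand x = -40 mm), 0.08 at the corner. Starts anywhere from 0 to 0.02
- full_knob (a joint): full stand: travel of the knob along the short leg (stand's -y), m: 0 in the long leg, 0.04 at the blind end of the short leg (brake locked). The slot leaves about 1 mm of side play
- full_corner (a point): corner of the full stand's L slot: where its two centre lines meet, at the height of the gate's top, at (40, 60, 50) mm in the stand; axes as the stand's. The long leg runs 80 mm along the stand's +x from (-40, 60) to here, the short leg 40 mm from here along the stand's -y
- full_notch_end (a point): place of the knob's axis at the blind end of the short leg on the full stand, at the height of the gate's top, at (40, 20, 50) mm in the stand; axes as the stand's
- spare_stand: same kind of stand and gate, same sizes and axes as the full one, but with a nearly used-up roll 56 mm in diameter. Not to be worked on
- spare_knob_top (a point): centre of the top of the nearly empty stand's brake knob, 108 mm above the table: upright bare-aluminium cylinder, 20 mm across, from 56 to 108 mm above the table, on a 12 mm pin captive in the slot: it cannot turn, tip or rise. Slides with a drag of about 1.5 N along either leg, no spring, and stays where it is left
- tape_roll: roll of tape lying flat, 80 mm across, 25 mm high; loose bystander, origin at the centre of its underside
- glue_stick: upright white stick, 26 mm across, 85 mm high; loose bystander, origin at the centre of its underside
- core_tube: empty cardboard core standing on end, 42 mm across, 55 mm high; loose bystander, origin at the centre of its underside
- spray_bottle: white bottle, 60 mm across, 150 mm high; loose bystander, origin at the centre of its underside
- clip_tray: grey open tray, 80 x 140 x 35 mm; loose bystander, origin at the centre of its underside
- carton: closed cardboard box, 80 x 120 x 70 mm; loose bystander, origin at the centre of its underside
- screwdriver: screwdriver lying down, along its own x; loose bystander

How it is judged (in metres and radians):
On the way:
1. the full stand's knob is pushed along the long leg to the corner (value of joint full_slide above 0.074 m and value of joint full_knob below 0.015 m).
At the end, for the whole second after the job is handed in: the full stand's knob rests within 4 mm of the blind end of the short leg (and within 6 mm of the corner's line), the other stand's knob is within 6 mm of its start (value of joint full_slide above 0.074 m and value of joint full_knob above 0.036 m and distance of spare_knob_top from where it was at the start of the episode below 0.006 m and velocity of joint each of full_knob, full_slide below 0.005 m/s); the robot touches nothing.
It fails at once if a knob is taken between the fingers (the grasp point comes within 12 mm of its axis, less than 8 mm above its top) ((horizontal distance between the grasp point and full_knob_top below 0.012 m and z of the grasp point in the frame of full_knob_top below 0.008 m) or (horizontal distance between the grasp point and spare_knob_top below 0.012 m and z of the grasp point in the frame of spare_knob_top below 0.008 m)).
It fails at once if the other stand's knob is moved by more than 6 mm (distance of spare_knob_top from where it was at the start of the episode above 0.006 m).
It fails at once if a bystander is lifted, knocked over or pushed away (moved by more than 25 mm, or an upright one tipped by more than 0.5 rad) (distance of any of tape_roll, glue_stick, core_tube, spray_bottle, clip_tray, carton, screwdriver from where it was at the start of the episode above 0.025 m or angle between any of glue_stick, core_tube, spray_bottle's own z axis and vertical above 0.5 rad).
It also fails if it takes over 48 s, if anything falls off the work surface, if the arm or the gripper's body presses on something with over 40 N, if the wrist force passes 120 N, or if a joint passes its speed limit or range.

### The arm

A 6-joint arm with a two-finger parallel gripper is mounted at the origin on the work surface. World frame = base frame: x ahead of the robot, y to its left, z up, the work surface at z = 0. Lengths are in mm, angles in degrees, forces in N, time in s.
With the tool pointing down it reaches from about 350 to 850 mm from the base axis. Payload 8.1 kg.
Tool frame: the origin (TCP) lies midway between the tips of the shut fingers; the grasp point (between the pads) lies 19 mm behind it; z points along the fingers, y is the direction in which the jaws open and shut (so a half turn about z gives the same grasp; the last joint's range is limited). The gripper opens to 85 mm and grips with 20 to 120 N. Pads are 22 mm wide; open, the fingers measure 114 mm over their backs; the gripper's body (76 mm by 85 mm) begins 54 mm behind the grasp point. The pads swing forward as they close: fully open they stand 13 mm farther back than shut.
Start: joints at [65.409, 7.471, 85.268, -0, 87.261, -4.893], TCP at [202.219, 564.901, 231.292] pointing down, gripper open.
Joint ranges: [-169.43, 169.43], [-51.17, 129.36], [1.28, 143.12], [-76.62, 256.62], [0, 156.53], [-152.29, 152.29]. Speed limits (degrees/s): [136.94, 136.94, 159.86, 180, 180, 180].

### API

Orientations are given as [roll, pitch, yaw] about the fixed x, y, z axes, in that order (R = Rz(yaw) Ry(pitch) Rx(roll)).
In Python, from bench import telemetry, snapshot, camera_params, job gives the robot as it stands. The module is installed in compiled form; this text tells all that it offers.
- The arm moves only by the shell command python3 -m jog 'ROWS' [FORCE]. ROWS is JSON, a list that holds one entry, the list of rows, each a list of 7 numbers: the shift along the tool's x, y, z in units of 50 mm (1.0 is 50 mm), then the turn, a rotation vector about the tool's x, y, z in units of 2 pi rad (1.0 is 2 pi rad), then the opening, from 0 (shut) to 1 (fully open). In form: [[[dx, dy, dz, rx, ry, rz, claw], ...]]. A call has 1 to 12 rows; each row shifts and turns the commanded pose from where the row before left it, along the tool's axes as they then stand; what a row does not reach is not made up. A row lasts 1/8 s, in which the tool goes at most 62.5 mm and 10.7 degrees, less where a joint would pass 70% of its speed; a pose out of reach is approached as far as the arm can. A call with a number of a shift or a turn outside -1 to 1 is refused whole. A call with a gripper value outside its range is refused whole. The fingers move at their own pace and stop on an object; FORCE is the grip in N (left out, the last holds). Time passes only in rows, so rows that do not move let the fingers close. It gives the time, the measured TCP pose, the force and the opening at its end, in the units of the state.
- telemetry.sense(): the state, without advancing time (a new reading comes with each control period).
- snapshot(name): name is "scene" or "top"; returns (picture, depth): 420x560x3 uint8, red, green, blue; 420x560 float32, mm along the optical axis (not along the pixel's ray), 0 where there is no reading.
- camera_params(name): a dict with "K" (3x3 intrinsics, pixels), "extrinsics" (4x4, takes a point from camera to world coordinates). Camera axes: x right, y down, z forward; pixel columns grow to the right and rows downward; lengths in mm; the calibration is good to about 2 mm. A picture is of the moment at which its call begins. camera_params takes no time and is no camera call.
- job.hand_in(): hands the job in, once; it reports no verdict.
The state is a dict: "time": time; "joint_pos": joint angles; "qd": joint speeds; "joint_efforts": joint torques, N m; "tool_pos": TCP position; "tcp_rot": TCP orientation; "ft_force": force on the tool from outside, world axes, zero at the start; "wrist_torque": the same for the moment, N m; "finger_gap": finger opening in mm.
Only numpy, scipy, OpenCV 4.12 (cv2) and the standard library are available. Lean on these libraries where they do the work, as an engineer would, in place of code of your own. Each camera call takes 0.05 s, during which the arm holds its last target. There are 200 camera calls.

## Working session

There is one attempt and no reset: what is moved stays moved. The work goes in short steps, Python scripts to look and compute and a shell command to move; the robot and the scene stay as the last step left them, time stands still between calls to the robot, and variables do not carry over. Pictures are saved under pics/ and viewed, about 8 in all and at most 12, crops included, and the job is handed in when it is done.

```bash
mkdir -p pics
cat > h.py <<'E'
import numpy as np, cv2
from bench import telemetry, snapshot, camera_params, job
def snap(n):
    im,d=snapshot(n); return im,d
def cam(n):
    c=camera_params(n); return np.array(c["K"]),np.array(c["extrinsics"])
def onplane(n,u,v,z):
    K,E=cam(n); r=E[:3,:3]@np.linalg.inv(K)@np.array([u,v,1.]); o=E[:3,3]
    return o+r*(z-o[2])/r[2]
def cloud(n,d):
    K,E=cam(n); v,u=np.mgrid[:d.shape[0],:d.shape[1]]
    p=np.stack([(u-K[0,2])/K[0,0]*d,(v-K[1,2])/K[1,1]*d,d],-1)
    return p@E[:3,:3].T+E[:3,3]
E
python3 - <<'E'
from h import *
for n in("scene","top"):
    im,d=snap(n); cv2.imwrite(f"pics/{n}0.png",im[...,::-1]); np.save(f"pics/{n}0.npy",d)
    K,E=cam(n); print(n,E.round(2).tolist(),K[0,0])
print(telemetry.sense())
E
```

```text
scene [[0.79, 0.47, -0.38, 1053.53], [0.61, -0.61, 0.5, -618.92], [0.0, -0.63, -0.77, 1074.8], [0.0, 0.0, 0.0, 1.0]] 452.32586921409455
top [[0.04, -0.98, 0.21, 314.24], [-1.0, -0.04, 0.0, -4.06], [0.0, -0.21, -0.98, 1343.85], [0.0, 0.0, 0.0, 1.0]] 397.2967959433052
{'time': 0.1, 'joint_pos': array([ 6.54102485e+01,  7.51290366e+00,  8.53244222e+01, -7.51481304e-05,
        8.72601101e+01, -4.89259256e+00]), 'qd': array([ 0.01836568, -0.19636465, -0.03149179, -0.03913725, -0.10591069,
       -0.01888602]), 'joint_efforts': array([ 1.67123777e-03, -5.70954037e+01, -5.01938295e+01, -1.72875402e-04,
        8.18610191e-03, -5.54525241e-05]), 'tool_pos': array([201.99594068, 564.44681164, 230.31393772]), 'tcp_rot': array([-1.79902913e+02, -8.23534435e-03,  1.60302838e+02]), 'ft_force': array([ 0.01553241,  0.91691525, -0.11595423]), 'wrist_torque': array([-0.03402565,  0.01034535,  0.02275425]), 'finger_gap': 85.30478016685379}
```

View pics/scene0.png

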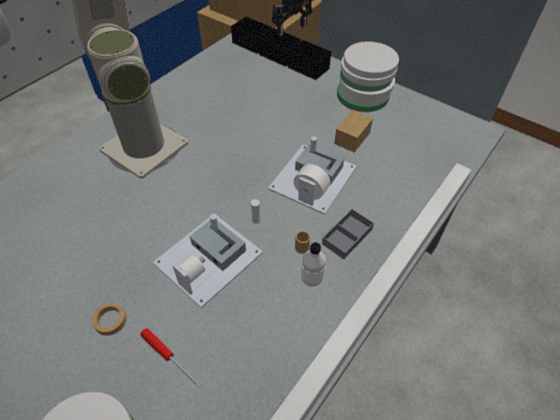

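View pics/top0.png

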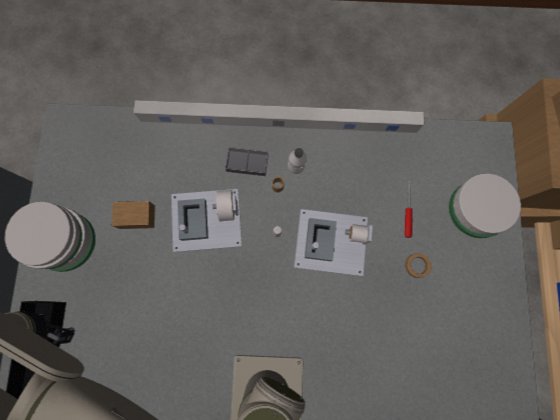

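The scene view shows the full thick roll on the stand at about (313,178), and the top view shows the same stand at about (207,220). Its knob is near (182,228), the low-x end of the slot. The carton is to its left at (132,214) and the glue stick to its right at (277,231).

Run:
```python
from h import *
im=cv2.imread("pics/top0.png"); d=np.load("pics/top0.npy"); P=cloud("top",d)
c=cv2.resize(im[175:265,110:290],None,fx=4.4,fy=4.4,interpolation=cv2.INTER_CUBIC); cv2.imwrite("pics/crop.png",c)
X,Y,Z=P[...,0],P[...,1],P[...,2]
v,u=np.mgrid[:420,:560]
roi=(u>160)&(u<250)&(v>180)&(v<262)
print("table z",np.median(Z[260:300,100:160]))
for nm,lo,hi in(("base",4,13),("gate",42,57),("knob",95,118)):
    m=(roi&(Z>lo)&(Z<hi)).astype(np.uint8)
    m=m if nm=="knob" else m
    n,l,s,cc=cv2.connectedComponentsWithStats(m)
    for k in range(1,n):
        if s[k,4]>=6:
            q=P[l==k]; r=cv2.minAreaRect(q[:,:2].astype(np.float32)); print(nm,s[k],q.mean(0).round(1),r, cc[k])
# saturation mask of base plate
hsv=cv2.cvtColor(im,cv2.COLOR_BGR2HSV)
m=(roi&(im.min(2)>140)).astype(np.uint8)
cs,_=cv2.findContours(m,cv2.RETR_EXTERNAL,cv2.CHAIN_APPROX_NONE); C=max(cs,key=cv2.contourArea)[:,0]
pts=np.array([onplane("top",a,b,8)[:2] for a,b in C],np.float32); print("plate",cv2.minAreaRect(pts),cv2.boxPoints(cv2.minAreaRect(pts)).round())
print("knobray",onplane("top",182,228,108))
# neighbours above 15
m=((Z>15)&(X>250)&(X<800)&(Y>-250)&(Y<450)).astype(np.uint8)
n,l,s,cc=cv2.connectedComponentsWithStats(m)
for k in range(1,n):
    if s[k,4]>30: q=P[l==k]; print(s[k],q.min(0).round(),q.max(0).round())
```

```text
table z -0.2837940165144346
base [ 171  188   71   64 1866] [523.3 226.1   8. ] ((541.1588745117188, 232.26522827148438), (206.2888641357422, 238.25599670410156), 7.683314800262451) [207.19882101 224.77652733]
gate [178 198  30  42 902] [534.3 268.   49.5] ((536.2145385742188, 270.4022521972656), (130.96592712402344, 92.88045501708984), 7.616337299346924) [192.76829268 218.83259424]
gate [234 212   4   7  10] [554.7 130.8  50.1] ((552.6988525390625, 132.3544921875), (11.605184555053711, 19.809490203857422), 64.87245178222656) [234.6 214.4]
knob [217 190  15  13 108] [605.9 160.5 110.2] ((602.4324340820312, 160.7313995361328), (40.91375732421875, 45.341217041015625), 12.434114456176758) [224.56481481 194.73148148]
knob [217 195  19  23 212] [560.2 150.5 108.4] ((571.6218872070312, 153.4719696044922), (70.6816635131836, 56.551822662353516), 3.6239187717437744) [226.78773585 208.98584906]
knob [180 224   7   7  36] [496.4 285.6 106. ] ((497.5671691894531, 285.76214599609375), (18.507841110229492, 17.016525268554688), 12.153572082519531) [182.63888889 227.22222222]
plate ((541.277587890625, 233.23574829101562), (197.97628784179688, 226.44827270507812), 7.174563884735107) [[429. 333.]
 [457. 109.]
 [654. 133.]
 [625. 358.]]
knobray [493.53803408 286.92919193 108.        ]
[226 147  43  28 276] [314.  -4.  15.] [ 796.  174. 1344.]
[288 148  20  25 370] [ 314. -100.   15.] [ 771.   -4. 1344.]
[272 177  13  14 103] [314. -29.  17.] [ 689.   12. 1344.]
[213 190  26  31 598] [314.  -4.  15.] [ 630.  201. 1344.]
[ 178  197   30   44 1155] [314.  -4.  15.] [ 606.  323. 1344.]
[135 201  20  27 461] [314.  -4.  15.] [ 585.  450. 1344.]
[ 305  218   32   43 1148] [ 314. -206.   15.] [ 554.   -4. 1344.]
[274 226   8  11  73] [492. -25.  17.] [516.  -2.  90.]
[345 226   8  15  55] [ 314. -250.   58.] [ 525.   -4. 1344.]
```

View pics/crop.png

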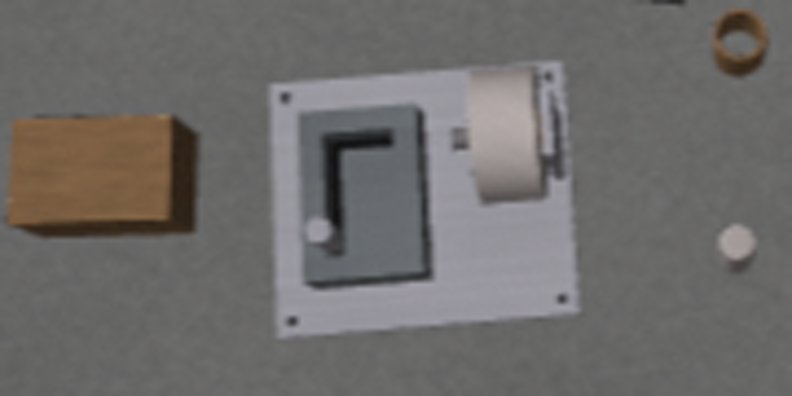

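```bash
python3 -m jog '[[[0,0,0,0,0,-0.0251,0],[0,0,0,0,0,-0.0251,0],[0,0,0,0,0,-0.0251,0],[-0.534,-0.783,0,0,0,0,0],[-0.534,-0.783,0,0,0,0,0],[-0.534,-0.783,0,0,0,0,0],[-0.534,-0.783,0,0,0,0,0],[-0.534,-0.783,0,0,0,0,0],[-0.534,-0.783,0,0,0,0,0],[-0.534,-0.783,0,0,0,0,0],[-0.534,-0.783,0,0,0,0,0],[0,0,0,0,0,0,0]]]' 40
cat >> h.py <<'E'
def st():
    s=telemetry.sense(); a=np.radians(7.4); R=np.array([[np.cos(a),np.sin(a)],[-np.sin(a),np.cos(a)]])
    p=R@(s['tool_pos'][:2]-[541.2,232.3]); f=R@s['ft_force'][:2]
    print("t",s['time'],"stand xy",p.round(1),"z",round(s['tool_pos'][2],1),"rpy",s['tcp_rot'].round(1),"F stand",f.round(1),s['ft_force'][2].round(1),"gap",round(s['finger_gap'],1))
def knob():
    a=np.radians(7.4); R=np.array([[np.cos(a),np.sin(a)],[-np.sin(a),np.cos(a)]])
    im,d=snap("top"); Z=cloud("top",d)
    v,u=np.mgrid[:420,:560]; m=((Z[...,2]>100)&(Z[...,2]<114)&(u<212)&(u>170)&(v>190)&(v<240))
    n,l,s,cc=cv2.connectedComponentsWithStats(m.astype(np.uint8))
    for k in range(1,n):
        if s[k,4]>8: print("blob",s[k],(R@(Z[l==k].mean(0)[:2]-[541.2,232.3])).round(1))
    return im
E
python3 -c "from h import *; st(); knob()"
```

```text
time: 1.6
tool_pos: [456.0, 279.3, 230.7]
tcp_rot: [-179.9, -0.0, -172.8]
ft_force: [0.5, -0.0, 0.7]
finger_gap: -0.3
t 1.6 stand xy [-78.5  57.6] z 230.7 rpy [-179.9   -0.  -172.8] F stand [ 0.5 -0.1] 0.7 gap -0.3
```

```bash
python3 -m jog '[[[0,0.05,0.775,0,0,0,0],[0,0,0.775,0,0,0,0],[0,0,0.775,0,0,0,0],[0,0,0.775,0,0,0,0],[0,0,0,0,0,0,0]]]'
python3 -c "
from h import *; st(); im=knob(); cv2.imwrite('pics/c1.png',cv2.resize(im[175:265,110:290,::-1],None,fx=4.4,fy=4.4))
im,_=snap('scene'); cv2.imwrite('pics/s1.png',cv2.resize(im[100:230,230:400,::-1],None,fx=4,fy=4))"
```

```text
time: 2.28
tool_pos: [450.3, 283.8, 72.6]
tcp_rot: [-179.9, -0.4, -172.5]
ft_force: [-0.1, 0.2, 0.2]
finger_gap: 0.2
t 2.275 stand xy [-83.5  62.8] z 72.6 rpy [-179.9   -0.4 -172.5] F stand [-0.1  0.2] 0.2 gap 0.2
```

View pics/s1.png

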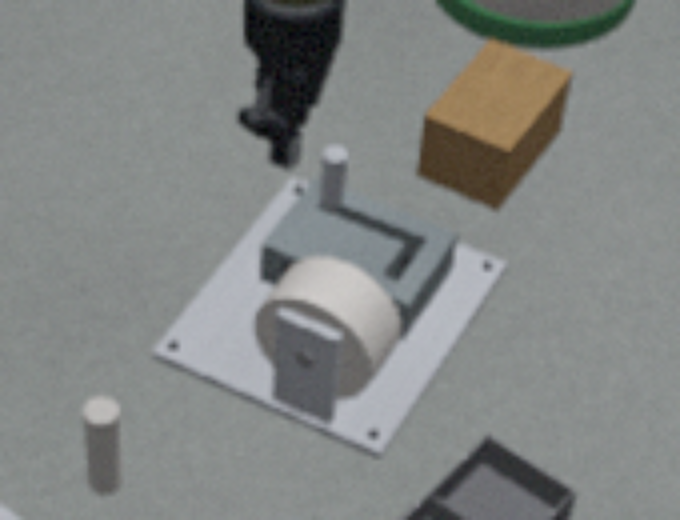

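The closed fingers stand just behind the knob (knob at crop (333,160), fingertips at (287,150)), with the slot clear ahead.

```bash
python3 -m jog '[[[-0.16,-0.03,0,0,0,0,0],[-0.16,-0.03,0,0,0,0,0],[-0.16,0,0,0,0,0,0],[-0.16,0,0,0,0,0,0],[-0.16,0,0,0,0,0,0],[-0.16,0,0,0,0,0,0],[0,0,0,0,0,0,0]]]'
python3 -c "
from h import *; st(); knob()"
```

```text
time: 3.25
tool_pos: [502.7, 287.5, 76.1]
tcp_rot: [-180.0, 0.0, -172.6]
ft_force: [-0.0, 0.2, 0.4]
finger_gap: -0.1
t 3.25 stand xy [-31.   59.7] z 76.1 rpy [-180.     0.  -172.6] F stand [0.  0.2] 0.4 gap -0.1
```

```bash
python3 -c "
from h import *
im,_=snap('scene'); cv2.imwrite('pics/s2.png',cv2.resize(im[100:210,250:380,::-1],None,fx=5,fy=5,interpolation=cv2.INTER_CUBIC))"
```

```text
(no output)
```

View pics/s2.png

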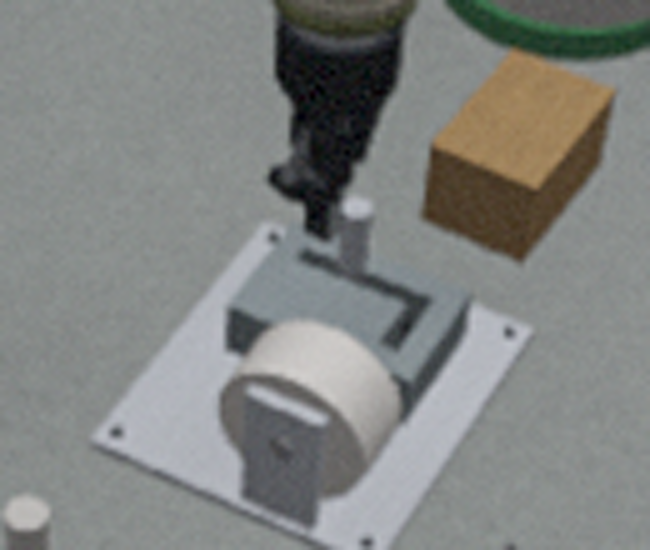

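The knob at (357,235) has moved along the long leg, with the fingers behind it. I'll keep pushing.

```bash
python3 -m jog '[[[-0.16,0,0,0,0,0,0],[-0.16,0,0,0,0,0,0],[-0.16,0,0,0,0,0,0],[-0.16,0,0,0,0,0,0],[-0.16,0,0,0,0,0,0],[-0.12,0,0,0,0,0,0],[0,0,0,0,0,0,0],[0,0,0,0,0,0,0]]]'
python3 -c "
from h import *; st()
im,_=snap('scene'); cv2.imwrite('pics/s3.png',cv2.resize(im[100:210,250:380,::-1],None,fx=5,fy=5,interpolation=cv2.INTER_CUBIC))"; python3 -m jog '[[[-0.05,0,0,0,0,0,0],[0,0,0,0,0,0,0]]]'; python3 -c "
from h import *; st()"
```

```text
time: 4.35
tool_pos: [548.1, 293.7, 76.7]
tcp_rot: [180.0, 0.1, -172.6]
ft_force: [0.9, -0.1, 0.3]
finger_gap: -0.1
t 4.35 stand xy [14.8 60. ] z 76.7 rpy [ 1.800e+02  1.000e-01 -1.726e+02] F stand [ 0.9 -0.2] 0.3 gap -0.1
time: 4.65
tool_pos: [550.3, 293.9, 76.5]
tcp_rot: [180.0, 0.0, -172.6]
ft_force: [-1.1, -0.8, -0.0]
finger_gap: 0.2
t 4.65 stand xy [16.9 60. ] z 76.5 rpy [ 180.     0.  -172.6] F stand [-1.2 -0.7] -0.0 gap 0.2
```

```bash
for i in 1 2; do :; done; python3 -m jog '[[[-0.04,0,0,0,0,0,0],[0,0,0,0,0,0,0]]]'; python3 -c "
from h import *; st()"; python3 -m jog '[[[-0.03,0,0,0,0,0,0],[0,0,0,0,0,0,0]]]'; python3 -c "
from h import *; st()
im,_=snap('scene'); cv2.imwrite('pics/s4.png',cv2.resize(im[100:210,250:380,::-1],None,fx=5,fy=5,interpolation=cv2.INTER_CUBIC))"
```

```text
time: 4.9
tool_pos: [552.3, 294.1, 76.3]
tcp_rot: [180.0, 0.0, -172.6]
ft_force: [-1.8, -0.1, 0.7]
finger_gap: 0.1
t 4.9 stand xy [19.  59.9] z 76.3 rpy [ 180.     0.  -172.6] F stand [-1.8  0.1] 0.7 gap 0.1
time: 5.15
tool_pos: [553.2, 294.3, 76.3]
tcp_rot: [-180.0, -0.1, -172.6]
ft_force: [-4.5, -1.4, 2.1]
finger_gap: 0.1
t 5.15 stand xy [19.9 59.9] z 76.3 rpy [-1.800e+02 -1.000e-01 -1.726e+02] F stand [-4.6 -0.9] 2.1 gap 0.1
```

View pics/s4.png

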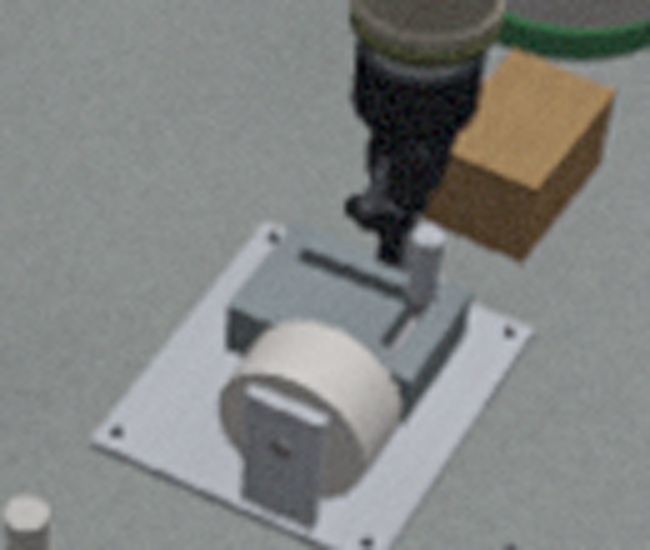

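The knob is now at (425,265), at the corner, and the force is rising. A small confirming push, then I'll go around to its +y side.

```bash
python3 -m jog '[[[-0.04,0,0,0,0,0,0],[0,0,0,0,0,0,0]]]'; python3 -c "
from h import *; st()"; python3 -m jog '[[[0.3,0,0,0,0,0,0],[0.36,0,0,0,0,0,0],[0,0.48,0,0,0,0,0],[0,0.48,0,0,0,0,0],[0,0,0,0,0,0,0],[-0.5,0,0,0,0,0,0],[-0.5,0,0,0,0,0,0],[0,0,0,0,0,0,0]]]'; python3 -c "
from h import *; st()
knob()"
```

```text
time: 5.45
tool_pos: [554.2, 294.5, 76.3]
tcp_rot: [-180.0, -0.2, -172.6]
ft_force: [-10.5, -2.2, 8.2]
finger_gap: 0.0
t 5.45 stand xy [20.9 60. ] z 76.3 rpy [-180.    -0.2 -172.6] F stand [-10.7  -0.9] 8.2 gap 0.0
time: 6.45
tool_pos: [567.9, 344.0, 76.2]
tcp_rot: [-180.0, 0.1, -172.6]
ft_force: [-0.8, 0.0, -1.1]
finger_gap: 0.2
t 6.45 stand xy [ 40.9 107.3] z 76.2 rpy [-1.800e+02  1.000e-01 -1.726e+02] F stand [-0.8  0.1] -1.1 gap 0.2
blob [179 201   6   6  21] [36.4 57.1]
```

```bash
python3 -m jog '[[[0.02,-0.16,0,0,0,0,0],[0,-0.16,0,0,0,0,0],[0,-0.16,0,0,0,0,0],[0,-0.16,0,0,0,0,0],[0,-0.16,0,0,0,0,0],[0,-0.16,0,0,0,0,0],[0,-0.12,0,0,0,0,0],[0,-0.1,0,0,0,0,0],[0,0,0,0,0,0,0],[0,0,0,0,0,0,0]]]'; python3 -c "
from h import *; st()"; python3 -m jog '[[[0,-0.04,0,0,0,0,0],[0,0,0,0,0,0,0]]]'; python3 -c "
from h import *; st();knob()
im,_=snap('scene'); cv2.imwrite('pics/s5.png',cv2.resize(im[100:210,250:380,::-1],None,fx=5,fy=5,interpolation=cv2.INTER_CUBIC))"
```

```text
time: 7.75
tool_pos: [573.2, 285.6, 76.4]
tcp_rot: [-180.0, 0.0, -172.6]
ft_force: [-0.5, -0.0, 0.4]
finger_gap: -0.1
t 7.75 stand xy [38.6 48.7] z 76.4 rpy [-180.     0.  -172.6] F stand [-0.5  0.1] 0.4 gap -0.1
time: 8.0
tool_pos: [573.3, 283.8, 76.4]
tcp_rot: [180.0, 0.0, -172.6]
ft_force: [0.5, 1.0, 0.9]
finger_gap: 0.2
t 8.0 stand xy [38.5 47. ] z 76.4 rpy [ 180.     0.  -172.6] F stand [0.6 1. ] 0.9 gap 0.2
```

View pics/s5.png

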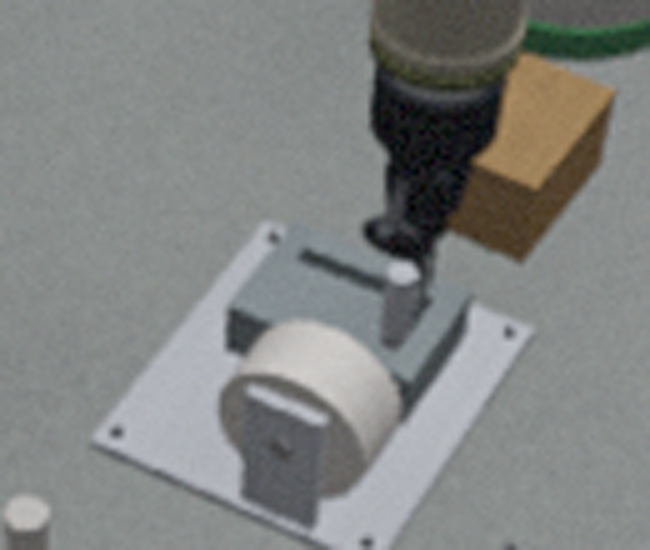

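The knob at (400,305) is well into the short leg. I'll push on until it meets the stop.

```bash
python3 -m jog '[[[0,-0.04,0,0,0,0,0],[0,0,0,0,0,0,0]]]'; python3 -c "
from h import *; st()"; python3 -m jog '[[[0,-0.04,0,0,0,0,0],[0,0,0,0,0,0,0]]]'; python3 -c "
from h import *; st()";  python3 -m jog '[[[0,-0.04,0,0,0,0,0],[0,0,0,0,0,0,0]]]'; python3 -c "
from h import *; st()"
```

```text
time: 8.35
tool_pos: [573.5, 281.6, 76.3]
tcp_rot: [-180.0, 0.0, -172.6]
ft_force: [0.1, 1.8, 0.0]
finger_gap: 0.3
t 8.35 stand xy [38.4 44.7] z 76.3 rpy [-180.     0.  -172.6] F stand [0.3 1.8] 0.0 gap 0.3
time: 8.6
tool_pos: [573.6, 280.4, 76.2]
tcp_rot: [179.9, 0.0, -172.6]
ft_force: [0.6, 4.9, -2.0]
finger_gap: 0.4
t 8.6 stand xy [38.3 43.5] z 76.2 rpy [ 179.9    0.  -172.6] F stand [1.2 4.8] -2.0 gap 0.4
time: 8.85
tool_pos: [573.6, 279.4, 76.1]
tcp_rot: [179.8, 0.0, -172.6]
ft_force: [-0.0, 10.2, -2.8]
finger_gap: 0.0
t 8.85 stand xy [38.2 42.6] z 76.1 rpy [ 179.8    0.  -172.6] F stand [ 1.3 10.1] -2.8 gap 0.0
```

It's at the stop: force is climbing to 10 N, with the TCP where I expected it. Backing away and rising.

```bash
python3 -m jog '[[[0,0.2,0,0,0,0,0],[0,0.4,0,0,0,0,0],[0,0.5,0,0,0,0,0],[0,0,-0.8,0,0,0,0],[0,0,-0.8,0,0,0,0],[0,0,-0.8,0,0,0,0],[0,0,-0.8,0,0,0,0],[0.7,0.7,0,0,0,0,0],[0.7,0.7,0,0,0,0,0],[0.7,0.7,0,0,0,0,0],[0,0,0,0,0,0,0],[0,0,0,0,0,0,0]]]'; python3 -c "
from h import *; st()
im=knob(); cv2.imwrite('pics/c6.png',cv2.resize(im[140:285,110:390,::-1],None,fx=2.8,fy=2.8,interpolation=cv2.INTER_CUBIC))"
```

```text
time: 10.35
tool_pos: [449.0, 423.7, 236.4]
tcp_rot: [-180.0, 0.0, -172.5]
ft_force: [0.2, -0.3, 0.2]
finger_gap: -0.0
t 10.35 stand xy [-66.8 201.6] z 236.4 rpy [-180.     0.  -172.5] F stand [ 0.2 -0.3] 0.2 gap -0.0
blob [191 200   7   6  31] [38.5 18.7]
```

View pics/c6.png

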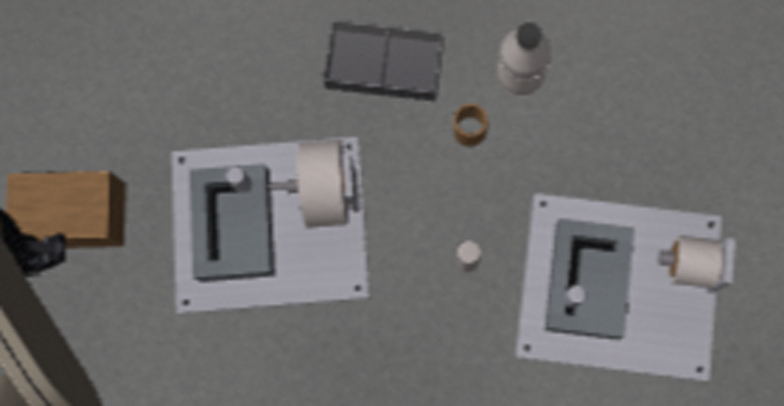

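The knob sits at the blind end of the short leg (235,178; measured at stand (38.5, 18.7) mm against (40, 20)). The spare knob and the bystanders in view look unmoved, and the arm is clear.

```bash
python3 -c "
from bench import job; print(job.hand_in())"
```

```text
the job is handed in; nothing more can be done
None
```

I pushed the full stand's brake knob with the closed fingers along the long leg to the corner, then from its other side down the short leg to the blind end, and backed away and handed in. The job took about 10 s of the 48 s allowed.

- **Stops:** the push force rose to about 10 N at both the corner and the blind end, so the knob was hard against each stop.
- **Final position:** the last top view put the knob at stand (38.5, 18.7) mm, against the nominal (40, 20) mm. That is about 2 mm off, which is the camera's accuracy.
- **Corner:** the top view taken there read (36.4, 57.1) mm, against (40, 60). I judged that a bias, because the arm hid part of the knob and the force showed it on the stop.
- **Everything else:** in the last picture the spare knob and the bystanders in view looked unmoved, though I judged that by eye. The tape roll and screwdriver were outside that crop; the arm never went near them.
- **Clear of contact:** the arm was clear and the wrist force was near zero.

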